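# Clear the strip-down tray of an injection pump

### The arm

A 6-joint arm with a two-finger parallel gripper is mounted at the origin on the work surface. World frame = base frame: x ahead of the robot, y to its left, z up, the work surface at z = 0. Lengths are in m, angles in rad, forces in N, time in s.
With the tool pointing down it reaches from about 0.225 to 0.875 m from the base axis. Payload 3.4 kg.
Tool frame: the origin (TCP) lies where the fingers leave the gripper's body, on its centre line; the fingertips stand 73 mm ahead of it and the grasp point (between the pads) lies 54 mm ahead of it (manip.pinch_z is the distance from the TCP to the grasp point, in m); z points along the fingers, y is the line along which they close (so a half turn about z gives the same grasp; the last joint's range is limited). The gripper opens to 85 mm and grips with 20 to 120 N. Pads are 22 mm wide; open, the fingers measure 114 mm over their backs; the gripper's body (76 mm by 85 mm) begins 54 mm behind the grasp point. The pads swing forward as they close: fully open they stand 13 mm farther back than shut.
Start: joints at [1.169, 0.276, 1.505, -0, 1.361, -0.121], TCP at [0.159, 0.553, 0.304] pointing down, gripper open.
Joint ranges: [-2.89, 2.89], [-0.75, 2.08], [0.22, 2.7], [-1.18, 4.32], [0.11, 2.71], [-2.7, 2.7]. Speed limits (rad/s): [2.57, 2.57, 3.14, 3.14, 3.14, 3.14].

### API

Orientations are given as a unit quaternion [w, x, y, z].
In Python, from rig import readout, imaging, manip gives the robot as it stands. The module is installed in compiled form; this text tells all that it offers.
- The arm moves only by the tool servo_tool, never from a script. Its argument "moves" is a list of rows, each an object with "dp": the shift along the tool's x, y, z in units of 0.2 m (1.0 is 0.2 m), a list of three; "delta_rot": the turn, a rotation vector about the tool's x, y, z in units of 0.1 rad (1.0 is 0.1 rad), a list of three; "fingers": the opening, from 0 (shut) to 1 (fully open). In form: [{"dp": [dx, dy, dz], "delta_rot": [wx, wy, wz], "fingers": fingers}, ...]. A call has 1 to 5 rows; each row shifts and turns the commanded pose from where the row before left it, along the tool's axes as they then stand; what a row does not reach is not made up. A row lasts 1/10 s, in which the tool goes at most 50 mm and 8.59 degrees, less where a joint would pass 70% of its speed; a pose out of reach is approached as far as the arm can. A call with a number of a shift or a turn outside -1 to 1 is refused whole. A call with a gripper value outside its range is refused whole. The fingers move at their own pace and stop on an object; "force" is the grip in N (left out, the last holds). Time passes only in rows, so rows that do not move let the fingers close. It gives the time, the measured TCP pose, the force, the opening and the grip force at its end, in the units of the state.
- readout.get_state(): the state, without advancing time (a new reading comes with each control period).
- imaging.get_image(name): name is "side" or "top" or "wrist"; returns (picture, depth): 400x640x3 uint8, red, green, blue; 400x640 float32, m along the optical axis (not along the pixel's ray), 0 where there is no reading.
- imaging.calibration(name): a dict with "intrinsics" (3x3 intrinsics, pixels), "R" (3x3) and "t" (3): a world point X has camera coordinates R X + t; the wrist camera has in their place "hand_eye" (4x4, takes a point from camera to tool coordinates, whose origin is the TCP and whose axes are the flange's). Camera axes: x right, y down, z forward; pixel columns grow to the right and rows downward; lengths in m; the calibration is good to about 2 mm. A picture is of the moment at which its call begins: read the wrist's pose just before it. calibration takes no time and is no camera call.
- manip.sign_off(): hands the job in; it is judged then, once.
The state is a dict: "clock": time; "qpos": joint angles; "qd": joint speeds; "effort": joint torques, N m; "position": TCP position; "ee_rot": TCP orientation; "contact_force": force on the tool from outside, world axes, zero at the start; "moment": the same for the moment, N m; "width": finger opening in m; "gripper_force": force on a finger pad.
Only numpy, scipy, OpenCV 4.12 (cv2) and the standard library are available. Lean on these libraries where they do the work, as an engineer would, in place of code of your own. Each camera call takes 0.05 s, during which the arm holds its last target. There are 200 camera calls.

### The job

Clear the tipping pocket tray on the pump bench. First pick the two square-ended shafts out of their pockets and lay each one gently (not dropped) flat on the floor of the shallow steel pan, beside the cover that lies there and not on top of anything. Then lift the tray by its bar handle so that the two worn round rollers left in it roll off into the black scrap bin, and let the tray down again to level, leaving the other things on the bench where they are.

Things in the scene. Friction and masses are not known exactly. Their poses are not given: they have to be found in the camera images.
- long_shaft: steel shaft, 145 mm long along its y axis: round bar 20 mm in diameter between two square end blocks (28 x 28 mm, 16 mm along y). Origin at its centre, 14 mm above what it lies on. About 0.35 kg. Starts in one of the four tray pockets.
- short_shaft: the same but 115 mm long along y. Origin at its centre. Starts in another pocket.
- roller_a: worn steel roller: plain cylinder 28 mm in diameter, 62 mm long along its y axis. Origin at its centre. Starts in another pocket.
- roller_b: second roller, the same as roller_a. Starts in the remaining pocket.
- stand: fixed dark steel stand of the tipping tray. Origin on the bench under the tray's middle; x points along the tray to its open lip and the bin, y along the hinge. The level tray spans x -116 to 128, y -88 to 88 mm; its floor's top is at z 75 mm. Pockets 32 mm wide in x, running along y, are centred at x = 82, 26, -30, -86 mm, each between two ribs 4 mm wide, 3 mm high.
- tray_hinge (a point): middle of the tray's hinge axis, which runs along the stand's y, at stand x = 116, z = 70 mm. The aluminium tray has a rim 12 mm above its floor on three sides and none at the lip, which lies 12 mm beyond the hinge.
- tray (a joint): tilt of the tray about its hinge, rad: 0 level (resting), growing to 1.1 as the handle end is lifted. It falls back when let go. The rollers roll over the ribs from about 0.7; 0.95 empties it surely.
- tray_bar (a point): middle of the tray's bar handle: a round steel bar 12 mm in diameter, 100 mm long along the stand's y, 46 mm behind the tray's rear rim, at stand x = -162, z = 80 mm when level; 278 mm from the hinge axis. Open space below and on both sides of it. It turns with the tray.
- bin: fixed black scrap bin below the tray's lip, outside 180 (x) x 200 (y) mm, walls 4 mm: 50 mm high on the tray's side (-x), 80 mm at the sides, 140 mm at the far side. Origin at the centre of its underside.
- pan: fixed shallow steel pan, outside 200 (x) x 188 (y) mm, 30 mm high, walls and floor 4 mm. Origin at the centre of its underside.
- cover: bystander lying in the pan: aluminium cover 100 (x) x 32 (y) mm, 30 mm high, origin at the centre of its underside. It lies along the pan's x, close to the pan's +y wall.
- oil_can: bystander: upright grey can, 54 mm in diameter, 150 mm high, origin at the centre of its underside.
- jar: bystander: upright glass jar, 60 mm in diameter, 90 mm high, origin at the centre of its underside.
- spanner: bystander: steel spanner 170 mm long along x lying on the bench, origin under its middle.
- driver: bystander: screwdriver with a red handle, 200 mm long along x, lying on the bench, origin under its middle.

How it is judged:
On the way, in this order (a step that is already met when the one before it is completed fails the run):
1. both shafts lie flat on the floor of the pan while both rollers are still in the level tray (x of long_shaft in the frame of pan between -0.096 and 0.096 m and y of long_shaft in the frame of pan between -0.09 and 0.09 m and z of each of long_shaft, short_shaft in the frame of pan below 0.026 m and x of short_shaft in the frame of pan between -0.096 and 0.096 m and y of short_shaft in the frame of pan between -0.09 and 0.09 m and x of roller_a in the frame of stand between -0.116 and 0.128 m and y of roller_a in the frame of stand between -0.09 and 0.09 m and z of each of roller_a, roller_b in the frame of stand above 0.07 m and x of roller_b in the frame of stand between -0.116 and 0.128 m and y of roller_b in the frame of stand between -0.09 and 0.09 m and value of joint tray below 0.08 rad), for 0.2 s.
2. the tray is tipped by more than 0.7 rad (value of joint tray above 0.7 rad), for 0.1 s.
At the end, for the whole second after the job is handed in: Both shafts lie at rest inside the pan, flat on its floor (centres less than 26 mm above the pan's underside and within its walls), both rollers lie at rest inside the scrap bin, and the tray is down again to level (below 0.08 rad) (x of long_shaft in the frame of pan between -0.096 and 0.096 m and y of long_shaft in the frame of pan between -0.09 and 0.09 m and z of each of long_shaft, short_shaft in the frame of pan below 0.026 m and x of short_shaft in the frame of pan between -0.096 and 0.096 m and y of short_shaft in the frame of pan between -0.09 and 0.09 m and x of roller_a in the frame of bin between -0.088 and 0.088 m and y of roller_a in the frame of bin between -0.098 and 0.098 m and z of each of roller_a, roller_b in the frame of bin below 0.07 m and x of roller_b in the frame of bin between -0.088 and 0.088 m and y of roller_b in the frame of bin between -0.098 and 0.098 m and linear speed of each of long_shaft, short_shaft, roller_a, roller_b below 0.03 m/s and value of joint tray below 0.08 rad); the robot touches nothing.
It fails at once if a bystander (cover, oil can, jar, spanner, screwdriver) is moved by more than 25 mm or a can or jar tipped (distance of any of cover, oil_can, jar, spanner, driver from where it was at the start of the episode above 0.025 m or angle between any of oil_can, jar's own z axis and vertical above 0.35 rad).
It fails at once if a shaft is dropped or flung down: it moves faster than 0.6 m/s below 70 mm over the bench (a free fall of about 18 mm) ((linear speed of long_shaft above 0.6 m/s and height (world z) of long_shaft below 0.07 m) or (linear speed of short_shaft above 0.6 m/s and height (world z) of short_shaft below 0.07 m)).
It also fails if it takes over 72 s, if anything falls off the work surface, if the arm or the gripper's body presses on something with over 40 N, if the wrist force passes 120 N, or if a joint passes its speed limit or range.

## Working session

There is one attempt and no reset: what is moved stays moved. The work goes in short steps, Python scripts to look and compute and a tool call to move; the robot and the scene stay as the last step left them, time stands still between calls to the robot, and variables do not carry over. Pictures are saved under pics/ and viewed, at most 10 in all, crops included, and the job is handed in when it is done.

Besides the shell and the picture viewer there is one more tool, called after "Call:" in YAML: its name, and indented under it one key for each argument. servo_tool: Moves the arm, as the interface text tells. Its arguments: {"type":"object","properties":{"moves":{"type":"array"},"force":{"type":"number"}},"required":["moves"]}

```bash
mkdir -p pics; ls; cat > h.py <<'E'
import numpy as np, cv2
from rig import readout, imaging, manip
from scipy.spatial.transform import Rotation as Ro
def cam(n):
    c=imaging.calibration(n); return c
def world(n,img_depth,st=None):
    c=cam(n);K=np.array(c["intrinsics"]);d=img_depth
    v,u=np.mgrid[0:d.shape[0],0:d.shape[1]]
    P=np.stack([(u-K[0,2])/K[0,0]*d,(v-K[1,2])/K[1,1]*d,d],-1)
    if n=="wrist":
        H=np.array(c["hand_eye"]);q=st["ee_rot"];R=Ro.from_quat([q[1],q[2],q[3],q[0]]).as_matrix()
        return (P@H[:3,:3].T+H[:3,3])@R.T+np.array(st["position"])
    return (P-np.array(c["t"]))@np.array(c["R"])
E
python3 - <<'E'
from h import *
s=readout.get_state();print(s)
for n in("top","side"):
    p,d=imaging.get_image(n);cv2.imwrite(f"pics/{n}.png",p[:,:,::-1]);np.savez(f"{n}.npz",p=p,d=d)
    c=cam(n);print(n,c,-np.array(c["R"]).T@np.array(c["t"]))
print(cam("wrist"))
E
```

```text
pics
{'clock': 0.0, 'qpos': array([ 1.16901417e+00,  2.76619005e-01,  1.50619124e+00, -2.44935702e-05,
        1.36066473e+00, -1.21000481e-01]), 'qd': array([ 4.74199270e-05,  2.56575889e-04, -3.97138831e-04,  1.39075640e-03,
        5.05556665e-04,  3.20347759e-04]), 'effort': array([ 1.15243016e-03, -4.16776478e+01, -2.45811385e+01,  4.68136332e-04,
        1.06119277e-02,  4.43601721e-06]), 'position': array([0.15918772, 0.55210028, 0.30300273]), 'ee_rot': array([-2.31650561e-04,  1.39927516e-01,  9.90161302e-01, -9.12283344e-04]), 'contact_force': array([0.37522242, 0.23113756, 0.2791376 ]), 'moment': array([ 0.04974068, -0.00533543, -0.0023294 ]), 'gripper_force': 0.0, 'width': 0.08541956434391361}
top {'intrinsics': array([[390.73629562,   0.        , 324.30243126],
       [  0.        , 390.73629562, 200.86968919],
       [  0.        ,   0.        ,   1.        ]]), 'R': array([[-0.02170238, -0.99971304, -0.01014143],
       [-0.98388475,  0.02315734, -0.1772979 ],
       [ 0.17748187,  0.00613022, -0.98410498]]), 't': array([-0.0190066 ,  0.57295498,  0.89041026])} [ 0.4052
[... 264 characters left out ...]
 [-0.38832338,  0.54333352, -0.74430749],
       [ 0.42500683, -0.61106744, -0.66780669]]), 't': array([0.45909114, 0.32411439, 0.62589634])} [0.2352332  0.4706434  0.65629352]
{'intrinsics': array([[337.11974272,   0.        , 320.51747822],
       [  0.        , 337.11974272, 195.76212274],
       [  0.        ,   0.        ,   1.        ]]), 'hand_eye': array([[ 1.32004284e-04, -9.48707506e-01, -3.16155104e-01,
         8.19123835e-02],
       [ 9.99999543e-01,  4.24716556e-04, -8.56945078e-04,
        -9.99651420e-04],
       [ 9.47266535e-04, -3.16154847e-01,  9.48707128e-01,
        -7.03560738e-02],
       [ 0.00000000e+00,  0.00000000e+00,  0.00000000e+00,
         1.00000000e+00]])}
```

View pics/top.png

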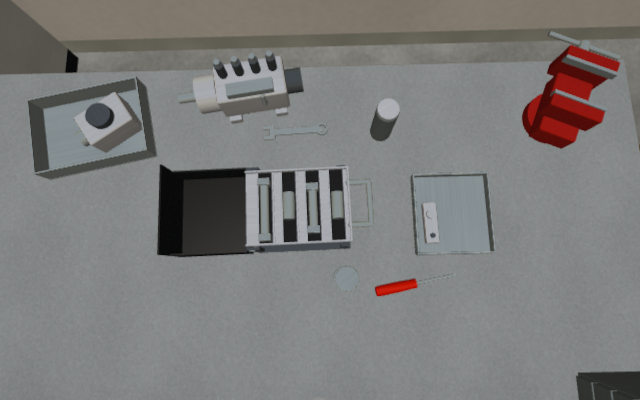

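View pics/side.png

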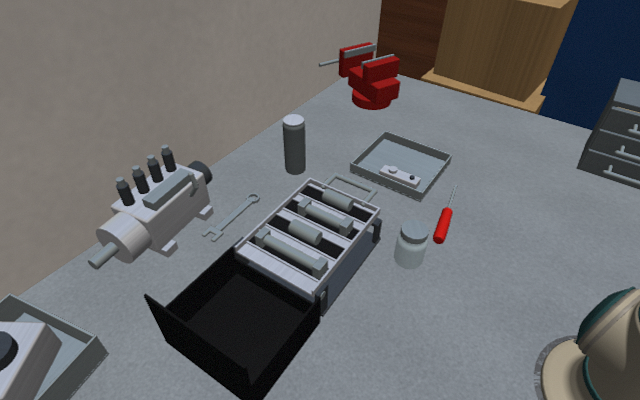

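The top view shows, from left to right: bin (160–247), long shaft (u≈265), roller (289), short shaft (312), roller (336), handle bar (≈371) and pan (413–493) with the cover on its left. The jar is at (346,278) and the oil can at (385,115). The side view agrees. Next I'll measure these.

```bash
cat > m.py <<'E'
from h import *
for n in ("top","side"):
    z=np.load(n+".npz");p,d=z["p"],z["d"];W=world(n,d);v=(d>0)
    print(n,"bench z",np.median(W[300:330,100:300,2]) if n=="top" else "")
    def rep(name,m):
        P=W[m&v]
        if len(P)<10: print(name,len(P));return
        r=cv2.minAreaRect((P[:,:2]*1000).astype(np.float32))
        print(name,len(P),"ctr",np.round(r[0],1),"size",np.round(r[1],1),"ang",round(r[2],1),"z",np.round(np.percentile(P[:,2],[5,50,95])*1000,1))
    X,Y,Z=W[...,0],W[...,1],W[...,2]
    # objects above tray floor in tray region: connected components
    tr=(X>.25)&(X<.55)&(Y>-.13)&(Y<.2)
    m=(tr&(Z>.092)&(Z<.12)).astype(np.uint8)
    k,l,s,c=cv2.connectedComponentsWithStats(m)
    for i in range(1,k):
        if s[i,4]>40: rep(f"obj{np.round(c[i])}",l==i)
    rep("traylevel",tr&(Z>.068)&(Z<.09))
    pr=(X>.25)&(X<.55)&(Y<-.24)&(Y>-.5)
    rep("pan all",pr&(Z>.02)&(Z<.04)); 
    rep("pan floor",pr&(Z>.001)&(Z<.008))
    rep("cover",pr&(Z>.027)&(Y<-.25)&(X>.3)&(X<.45)&(Y>-.33))
    rep("bar?",(X>.3)&(X<.5)&(Y<-.12)&(Y>-.22)&(Z>.06)&(Z<.1))
    rep("can",(X>.5)&(X<.75)&(Y<-.1)&(Y>-.3)&(Z>.12)&(Z<.17))
    rep("jar",(X>.1)&(X<.29)&(Y<0)&(Y>-.2)&(Z>.07)&(Z<.1))
E
python3 m.py
```

```text
top bench z 0.00014810638941651944
obj[313. 221.] 231 ctr [521.4  -7.3] size [25.1 57.1] ang 88.0 z [ 93.1  98.8 104.3]
obj[338. 212.] 123 ctr [537.4 -61.8] size [25.2 24.1] ang 88.3 z [ 94.5 100.4 104.3]
obj[264. 226.] 293 ctr [513.2 104.6] size [71.5 28.7] ang 0.5 z [ 93.7  98.6 104.3]
obj[288. 213.] 122 ctr [538.1  50.2] size [22.5 25.7] ang 1.5 z [ 93.7 100.3 103.3]
traylevel 3275 ctr [492.2  24.8] size [311.  180.2] ang 72.2 z [72.8 76.3 88.8]
pan all 845 ctr [ 456.9 -341.2] size [200.1 186.1] ang 89.9 z [21.9 26.8 33.6]
pan floor 4233 ctr [ 400.1 -369.9] size [299.8 259.7] ang 0.0 z [1.1 2.6 6.1]
cover 54 ctr [ 444.3 -290.5] size [77.   4.7] ang 87.0 z [27.9 29.8 31.6]
bar? 0
can 179 ctr [ 742.7 -179.5] size [14.5 44.6] ang 0.3 z [122.  141.4 151.6]
jar 0
side bench z 
obj[345. 201.] 140 ctr [537.1 -60.4] size [24.8 25.6] ang 3.5 z [ 93.3 100.3 103.9]
obj[339. 221.] 284 ctr [520.9  -6.9] size [28.9 57.1] ang 88.9 z [ 92.8  98.9 104. ]
obj[313. 234.] 162 ctr [538.   51.6] size [24.  24.1] ang 0.6 z [ 93.1 100.7 103.8]
obj[309. 260.] 441 ctr [512.9 104. ] size [29.1 73.1] ang 88.1 z [ 93.2  98.6 104. ]
traylevel 4155 ctr [491.   23.4] size [310.1 181.8] ang 71.7 z [73.4 76.9 88.6]
pan all 817 ctr [ 456.4 -341.5] size [186.4 202.8] ang 0.1 z [21.  26.8 33.2]
pan floor 3126 ctr [ 400.1 -369.9] size [259.7 299.8] ang 90.0 z [1.1 2.2 6.1]
cover 47 ctr [ 443.  -289.8] size [78.3  7.7] ang 85.4 z [27.5 30.1 32.4]
bar? 0
can 180 ctr [ 742.2 -177.7] size [42.7 15.1] ang 89.4 z [122.  139.  151.2]
jar 0
```

```bash
sed -i 's/tr=(X>.25)&(X<.55)&(Y>-.13)&(Y<.2)/tr=(X>.33)\&(X<.6)\&(Y>-.12)\&(Y<.15)/; s/pr=(X>.25)&(X<.55)/pr=(X>.3)\&(X<.6)/; s/(Z>.027)&(Y<-.25)&(X>.3)&(X<.45)&(Y>-.33)/(Z>.026)\&(Y<-.265)\&(X>.37)\&(X<.535)\&(Y>-.33)/; s/(X>.3)&(X<.5)&(Y<-.12)&(Y>-.22)&(Z>.06)&(Z<.1)/(X>.35)\&(X<.6)\&(Y<-.115)\&(Y>-.2)\&(Z>.05)\&(Z<.1)/; s/(X>.5)&(X<.75)&(Y<-.1)/(X>.6)\&(X<.85)\&(Y<-.1)/;s/(X>.1)&(X<.29)&(Y<0)&(Y>-.2)&(Z>.07)/(X>.2)\&(X<.35)\&(Y<0)\&(Y>-.2)\&(Z>.03)/' m.py
cat >> m.py <<'E'
    # square end blocks (top faces ~103 mm) per object and bar/rollers
    for nm,yl,yh in (("short",-.03,.015),("long",.08,.13),("rB",-.085,-.045),("rA",.03,.07)):
        m=(X>.36)&(X<.58)&(Y>yl)&(Y<yh)&v
        rep(nm+" blk",m&(Z>.0995)&(Z<.11)); rep(nm+" all",m&(Z>.085)&(Z<.11))
    rep("spanner/driver",(X>.2)&(X<.35)&(Y<-.1)&(Y>-.4)&(Z>.008))
E
python3 m.py
```

```text
top bench z 0.00014810638941651944
obj[313. 209.] 421 ctr [546.6  -6. ] size [106.4  27.9] ang 1.9 z [ 93.3  98.3 104.2]
obj[264. 215.] 468 ctr [538.5 104.7] size [122.2  28.7] ang 0.3 z [ 92.9  97.9 103.6]
obj[288. 205.] 316 ctr [557.7  50. ] size [25.6 62. ] ang 89.5 z [ 93.9 100.3 103.7]
obj[337. 204.] 310 ctr [556.8 -61.8] size [62.3 26.8] ang 1.4 z [ 94.2 100.5 104.3]
traylevel 4532 ctr [482.7  15. ] size [234.3 269.8] ang 0.0 z [72.7 76.1 88.4]
pan all 1053 ctr [ 481.7 -341.1] size [235.4 200.3] ang 0.1 z [21.9 26.7 33.1]
pan floor 5007 ctr [ 450. -370.] size [259.7 299.8] ang 90.0 z [1.2 3.  6.3]
cover 200 ctr [ 488.7 -298.3] size [63.3 92. ] ang 88.8 z [26.2 28.2 33.5]
bar? 243 ctr [ 553.  -131.8] size [27.8 95.3] ang 86.0 z [80.7 84.6 87.4]
can 513 ctr [ 761.1 -180. ] size [51.3 50.9] ang 23.5 z [126.2 148.9 152. ]
jar 0
short blk 120 ctr [535.5  -7. ] size [24.9 84.9] ang 89.4 z [ 99.6 101.9 104.8]
short all 387 ctr [524.9  -9.7] size [ 43.3 107.7] ang 87.9 z [ 87.   97.6 104. ]
long blk 132 ctr [527.7 103.8] size [ 27.7 100.8] ang 88.8 z [ 99.7 101.9 104.9]
long all 461 ct
[... 1294 characters left out ...]
ctr [535.7  -6.9] size [28.9 85.3] ang 89.4 z [ 99.6 102.6 104.4]
short all 531 ctr [524.8  -6.6] size [108.9  43.3] ang 0.8 z [ 86.9  97.  103.6]
long blk 192 ctr [527.9 102.5] size [ 29.  102.9] ang 86.8 z [ 99.7 102.4 104.4]
long all 761 ctr [523.4 104.6] size [ 49.4 112.4] ang 89.3 z [ 86.6  97.2 103.7]
rB blk 173 ctr [552.5 -60. ] size [21.4 54.5] ang 85.9 z [ 99.6 102.2 104. ]
rB all 715 ctr [471.5 -65.6] size [216.7  37.8] ang 0.3 z [ 86.4  91.2 103.2]
rA blk 207 ctr [553.1  51.4] size [53.8 20.5] ang 0.5 z [ 99.9 102.1 104.1]
rA all 454 ctr [523.9  47.7] size [ 39.3 111.2] ang 87.5 z [ 86.6  98.8 103.7]
spanner/driver 33 ctr [ 347.8 -166.7] size [ 4.8 34.4] ang 2.9 z [11.4 18.9 23.8]
```

```bash
sed -i 's/tr=(X>.33)&(X<.6)/tr=(X>.38)\&(X<.68)/; s/pr=(X>.3)&(X<.6)&(Y<-.24)/pr=(X>.38)\&(X<.68)\&(Y<-.24)/; s/(X>.37)&(X<.535)&(Y>-.33)/(X>.42)\&(X<.60)\&(Y>-.325)/; s/(X>.35)&(X<.6)&(Y<-.115)/(X>.42)\&(X<.66)\&(Y<-.115)/; s/m=(X>.36)&(X<.58)/m=(X>.475)\&(X<.625)/; s/(X>.2)&(X<.35)&(Y<0)&(Y>-.2)&(Z>.03)/(X>.3)\&(X<.45)\&(Y<0)\&(Y>-.13)\&(Z>.03)/;s/(X>.2)&(X<.35)&(Y<-.1)/(X>.25)\&(X<.43)\&(Y<-.14)/' m.py
python3 m.py | grep -v floor
```

```text
top bench z 0.00014810638941651944
obj[264. 209.] 584 ctr [550.4 106.2] size [145.8  28.7] ang 1.5 z [ 93.2  98.5 104.2]
obj[313. 207.] 466 ctr [550.7  -4.8] size [115.1  27.9] ang 0.5 z [ 93.6  98.9 104.2]
obj[288. 205.] 316 ctr [557.7  50. ] size [25.6 62. ] ang 89.5 z [ 93.9 100.3 103.7]
obj[337. 204.] 310 ctr [556.8 -61.8] size [62.3 26.8] ang 1.4 z [ 94.2 100.5 104.3]
traylevel 6432 ctr [516.9  16.4] size [272.8 268. ] ang 88.8 z [72.8 76.1 87.8]
pan all 1297 ctr [ 511.4 -341.7] size [262.  198.8] ang 0.1 z [21.5 27.2 32.8]
cover 285 ctr [ 505.2 -296.2] size [ 58.2 124.8] ang 88.8 z [26.2 28.3 35.3]
bar? 309 ctr [ 561.5 -130.4] size [ 28.9 110.6] ang 89.2 z [80.8 84.6 87.4]
can 513 ctr [ 761.1 -180. ] size [51.3 50.9] ang 23.5 z [126.2 148.9 152. ]
jar 525 ctr [390.3 -77.1] size [57.7 56.7] ang 88.7 z [59.8 89.5 92.5]
short blk 210 ctr [550.9  -5.1] size [115.1  25.8] ang 1.5 z [ 99.7 102.1 104.8]
short all 499 ctr [541.2  -6.6] size [135.4  34. ] ang 5.1 z [ 91.   98.5 104.2]
long blk 231 ctr [550.2 106.4] size [145.5  28.1] ang 1.3 z [ 99.7 102.3 105.4]
long all 627 ctr [550.4
[... 1276 characters left out ...]
 ctr [550.2  -5. ] size [115.   28.9] ang 1.6 z [ 99.7 102.7 104.7]
short all 677 ctr [540.6  -5.9] size [133.2  35. ] ang 4.8 z [ 87.4  98.  104.1]
long blk 323 ctr [549.3 106.5] size [146.   30.4] ang 1.2 z [ 99.7 102.7 104.4]
long all 988 ctr [549.3 106.5] size [146.1  30.4] ang 1.2 z [ 88.1  98.  103.9]
rB blk 194 ctr [556.5 -60.3] size [21.4 62.5] ang 85.9 z [ 99.6 102.1 104. ]
rB all 396 ctr [531.6 -65.6] size [112.9  36.9] ang 0.4 z [ 86.9  99.3 103.8]
rA blk 236 ctr [557.1  51.5] size [61.8 20.5] ang 0.5 z [ 99.8 102.2 104.3]
rA all 460 ctr [557.7  52.1] size [63.8 27.9] ang 3.5 z [ 87.9  99.7 103.9]
spanner/driver 476 ctr [ 372.3 -247.1] size [ 25.5 200.6] ang 9.4 z [13.5 22.8 27. ]
```

```bash
python3 - <<'E'
from h import *
# colour-free heights map: print outlines of pan rim and bar by z slices, both views
for n in("top","side"):
    z=np.load(n+".npz");W=world(n,z["d"]);X,Y,Z=np.moveaxis(W,-1,0)
    m=(Z>.018)&(Z<.036)&(X>.4)&(X<.7)&(Y<-.22)&(Y>-.46)
    P=W[m];print(n,"pan ext x",np.percentile(P[:,0],[0.5,2,98,99.5]),"y",np.percentile(P[:,1],[.5,2,98,99.5]))
    q=P[(P[:,2]>.0265)]
    for lo,hi in((.45,.47),(.5,.52),(.54,.56),(.58,.6)):
        s=q[(q[:,0]>lo)&(q[:,0]<hi)];print(lo,np.round(np.sort(s[:,1])*1000).astype(int))
    m=(Z>.07)&(Z<.095)&(Y<-.13)&(Y>-.2)&(X>.4)&(X<.7);P=W[m]
    s=P[np.abs(P[:,0]-.55)<.03];print("bar y",np.median(s[:,1]),np.percentile(s[:,2],[50,95]),"ext x",P[:,0].min(),P[:,0].max(),"n",len(s), "fit", np.polyfit(s[:,0],s[:,1],1))
E
```

```text
top pan ext x [0.44202531 0.442538   0.64081003 0.64164759] y [-0.44025185 -0.43927601 -0.25256501 -0.25213114]
0.45 [-440 -439 -439 -439 -438 -438 -437 -437 -437 -437 -436 -436 -436 -436
 -436 -435 -285 -255 -255 -255 -255 -255 -255 -255 -255 -253 -253 -253
 -253 -253 -252 -252]
0.5 [-441 -440 -440 -439 -439 -439 -438 -438 -438 -437 -437 -437 -437 -436
 -436 -303 -303 -302 -302 -302 -302 -300 -298 -298 -298 -295 -294 -292
 -292 -291 -290 -288 -287 -286 -286 -285 -282 -282 -281 -281 -279 -278
 -257 -256 -256 -256 -256 -256 -256 -256 -254 -254 -254 -253 -253 -253
 -253 -253]
0.54 [-440 -439 -439 -439 -439 -439 -438 -438 -438 -438 -437 -437 -437 -437
 -437 -436 -305 -304 -303 -303 -302 -301 -301 -301 -299 -299 -298 -298
 -297 -296 -296 -296 -294 -294 -293 -292 -291 -291 -291 -291 -289 -289
 -289 -289 -289 -288 -287 -287 -286 -286 -284 -284 -284 -283 -283 -282
 -281 -281 -281 -281 -279 -279 -274 -256 -256 -256 -256 -256 -256 -255
 -254 -254 -254 -253 -253 -253 -253 -253]
0.58 [-441 -439 -439 -438 -438 -438 -438 -438 -437 -437 -437 -436 -436 -436
 -257 -256 -256 -256 -256 -254 -254 -254 
[... 691 characters left out ...]
254 -254 -254 -253
 -253 -253 -253 -253 -252 -252 -252]
0.54 [-441 -441 -440 -440 -439 -438 -438 -437 -437 -437 -436 -436 -436 -436
 -435 -435 -298 -297 -297 -295 -294 -294 -294 -292 -291 -290 -290 -290
 -290 -287 -286 -285 -285 -284 -283 -283 -282 -282 -282 -281 -281 -281
 -280 -280 -280 -278 -278 -278 -278 -277 -277 -276 -257 -256 -256 -256
 -256 -256 -255 -255 -255 -255 -255 -254 -254 -254 -254 -254 -252]
0.58 [-442 -440 -440 -438 -438 -438 -438 -437 -437 -437 -436 -436 -436 -256
 -255 -255 -255 -254 -254 -254 -254 -254 -253 -253 -253 -253 -253 -252
 -251 -251]
bar y -0.1344934493964017 [0.0844819  0.08761108] ext x 0.5061891328033493 0.6159336386791461 n 136 fit [ 0.01883665 -0.14545733]
```

```bash
cat > go.py <<'E'
# usage: go.py x y z_grasp yaw_deg : remaining shift (tool axes, units of 0.2 m) and turn (0.1 rad)
import sys
from h import *
def go(x,y,z,yaw=91.3):
    s=readout.get_state();q=s["ee_rot"];R=Ro.from_quat([q[1],q[2],q[3],q[0]])
    a=np.radians(yaw);ty=np.array([np.cos(a),np.sin(a),0]);tz=np.array([0,0,-1.]);T=Ro.from_matrix(np.stack([np.cross(ty,tz),ty,tz],1))
    d=np.array([x,y,z+manip.pinch_z])-s["position"]
    print("t",round(s["clock"],2),"pos",np.round(s["position"],4),"w",round(s["width"],4),"F",np.round(s["contact_force"],1))
    print("dp now-axes",np.round(R.inv().apply(d)/.2,3),"dp after turn",np.round(T.inv().apply(d)/.2,3),"rot",np.round((R.inv()*T).as_rotvec()/.1,3))
if __name__=="__main__": go(*map(float,sys.argv[1:]))
E
python3 go.py .55 .1065 .2
```

```text
t 0.1 pos [0.1592 0.5522 0.3031] w 0.0857 F [-0.   0.4 -1. ]
dp now-axes [-2.495 -1.599  0.248] dp after turn [-1.903 -2.272  0.246] rot [-0.016 -0.005 -3.035]
```

Call:
servo_tool:
  moves:
    - {"dp":[0,0,0],"delta_rot":[0,0,-0.75],"fingers":0.6}
    - {"dp":[0,0,0],"delta_rot":[0,0,-0.75],"fingers":0.6}
    - {"dp":[0,0,0],"delta_rot":[0,0,-0.75],"fingers":0.6}
    - {"dp":[0,0,0],"delta_rot":[0,0,-0.75],"fingers":0.6}
    - {"dp":[0,0,0],"delta_rot":[0,0,0],"fingers":0.55}
  force: 60

```text
clock: 0.6
position: [0.1593, 0.5523, 0.3035]
ee_rot: [-0.0, -0.01, 1.0, -0.0]
contact_force: [0.3, 1.3, 0.4]
width: 0.0466
gripper_force: 0.0
```

```bash
python3 go.py .55 .1065 .2
```

```text
t 0.6 pos [0.1593 0.5523 0.3035] w 0.0466 F [0.3 1.3 0.4]
dp now-axes [-1.911 -2.266  0.249] dp after turn [-1.903 -2.273  0.248] rot [-0.008 -0.004 -0.036]
```

Call:
servo_tool:
  moves:
    - {"dp":[-0.08,-0.09,0],"delta_rot":[0,0,-0.04],"fingers":0.55}
    - {"dp":[-0.13,-0.15,0],"delta_rot":[0,0,0],"fingers":0.55}
    - {"dp":[-0.13,-0.15,0],"delta_rot":[0,0,0],"fingers":0.55}
    - {"dp":[-0.13,-0.15,0],"delta_rot":[0,0,0],"fingers":0.55}
    - {"dp":[-0.13,-0.15,0],"delta_rot":[0,0,0],"fingers":0.55}

```text
clock: 1.1
position: [0.2831, 0.416, 0.3037]
ee_rot: [-0.0, -0.011, 1.0, -0.0]
contact_force: [-0.4, 0.7, -0.1]
width: 0.0469
gripper_force: 0.0
```

Call:
servo_tool:
  moves:
    - {"dp":[-0.13,-0.15,0],"delta_rot":[0,0,0],"fingers":0.55}
    - {"dp":[-0.13,-0.15,0],"delta_rot":[0,0,0],"fingers":0.55}
    - {"dp":[-0.13,-0.15,0],"delta_rot":[0,0,0],"fingers":0.55}
    - {"dp":[-0.13,-0.15,0],"delta_rot":[0,0,0],"fingers":0.55}
    - {"dp":[-0.13,-0.15,0],"delta_rot":[0,0,0],"fingers":0.55}

```text
clock: 1.6
position: [0.4167, 0.2689, 0.3038]
ee_rot: [-0.0, -0.011, 1.0, 0.0]
contact_force: [0.0, 0.3, -0.3]
width: 0.047
gripper_force: 0.0
```

Call:
servo_tool:
  moves:
    - {"dp":[-0.13,-0.15,0],"delta_rot":[0,0,0],"fingers":0.55}
    - {"dp":[-0.13,-0.15,0],"delta_rot":[0,0,0],"fingers":0.55}
    - {"dp":[-0.13,-0.15,0],"delta_rot":[0,0,0],"fingers":0.55}
    - {"dp":[-0.08,-0.15,0.1],"delta_rot":[0,0,0],"fingers":0.55}
    - {"dp":[0,-0.08,0.1],"delta_rot":[0,0,0],"fingers":0.55}

```text
clock: 2.1
position: [0.5157, 0.1342, 0.2636]
ee_rot: [0.002, -0.01, 1.0, -0.0]
contact_force: [-1.3, -0.3, -0.0]
width: 0.0469
gripper_force: 0.0
```

```bash
python3 - <<'E'
from go import go
from h import *
go(.55,.1065,.2)
s=readout.get_state();p,d=imaging.get_image("wrist");np.savez("w1.npz",p=p,d=d);cv2.imwrite("pics/w1.png",p[:,:,::-1])
W=world("wrist",d,s);X,Y,Z=np.moveaxis(W,-1,0)
m=(d>0)&(Z>.092)&(Z<.115)&(X>.4)&(X<.7)&(Y>-.1)&(Y<.14)
k,l,st,c=cv2.connectedComponentsWithStats(m.astype(np.uint8))
for i in range(1,k):
    if st[i,4]>300:
        P=W[l==i];r=cv2.minAreaRect((P[:,:2]*1000).astype(np.float32));print(np.round(c[i]),np.round(r[0],1),np.round(r[1],1),round(r[2],1),np.percentile(P[:,2],[50,98]))
E
```

```text
t 2.1 pos [0.5157 0.1342 0.2636] w 0.0469 F [-1.3 -0.3 -0. ]
dp now-axes [-0.169 -0.142  0.049] dp after turn [-0.168 -0.142  0.048] rot [-0.007  0.031 -0.037]
[285. 229.] [547.7 106.3] [145.4  28. ] 1.4 [0.09874234 0.1040783 ]
[141. 230.] [548.5  -5.2] [115.1  29.5] 1.4 [0.09898782 0.10420341]
[ 72. 240.] [554.8 -60. ] [63.  25.9] 2.2 [0.10087243 0.10372948]
[215. 243.] [555.8  50.6] [62.8 27.6] 1.4 [0.10113085 0.10374174]
```

View pics/w1.png

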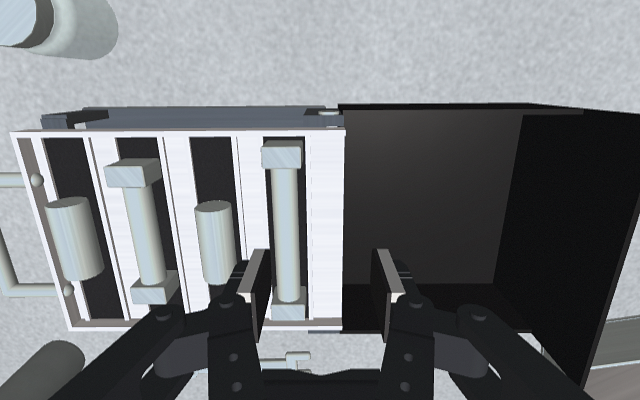

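The wrist view shows the long shaft at u≈285, the roller at 215, the short shaft at 141 and the roller at 72. The fingers stand at about (255,290) and (390,290). The positions agree with the top and side views.

Call:
servo_tool:
  moves:
    - {"dp":[-0.08,-0.07,0],"delta_rot":[0,0,-0.03],"fingers":0.55}
    - {"dp":[-0.08,-0.07,0],"delta_rot":[0,0,0],"fingers":0.55}
    - {"dp":[0,0,0],"delta_rot":[0,0,0],"fingers":0.55}
    - {"dp":[0,0,0],"delta_rot":[0,0,0],"fingers":0.55}

```text
clock: 2.55
position: [0.5461, 0.1094, 0.264]
ee_rot: [-0.0, -0.013, 1.0, 0.0]
contact_force: [-0.9, 0.3, 0.3]
width: 0.0468
gripper_force: 0.0
```

```bash
python3 - <<'E'
from go import go
from h import *
go(.549,.1064,.1)
z=np.load("w1.npz");d=z["d"];W=world("wrist",d,dict(ee_rot=[1,0,0,0],position=[0,0,0]))
m=(d>0)&(d<.17);
for s,mm in(("L",m&(W[...,1]<0)&(W[...,2]>.04)),("R",m&(W[...,1]>0)&(W[...,2]>.04))):
    P=W[mm];print(s,len(P),P.min(0),P.max(0))
E
```

```text
t 2.55 pos [0.5461 0.1094 0.264 ] w 0.0468 F [-0.9  0.3  0.3]
dp now-axes [-0.014 -0.016  0.551] dp after turn [-0.014 -0.016  0.551] rot [ 0.006 -0.002  0.024]
L 1471 [-0.0104366  -0.03821611  0.04001195] [ 0.0129645  -0.02409817  0.07005918]
R 1468 [-0.01017638  0.02230254  0.04006054] [0.01281518 0.0364276  0.07036005]
```

Call:
servo_tool:
  moves:
    - {"dp":[-0.014,-0.016,0.05],"delta_rot":[0,0,0],"fingers":0.55}
    - {"dp":[0,0,0.1],"delta_rot":[0,0,0.02],"fingers":0.55}
    - {"dp":[0,0,0.1],"delta_rot":[0,0,0],"fingers":0.55}
    - {"dp":[0,0,0.05],"delta_rot":[0,0,0],"fingers":0.55}
    - {"dp":[0,0,0],"delta_rot":[0,0,0],"fingers":0.55}

```text
clock: 3.05
position: [0.5473, 0.1065, 0.2022]
ee_rot: [-0.002, -0.012, 1.0, -0.0]
contact_force: [-0.1, 0.2, 0.6]
width: 0.0468
gripper_force: 0.0
```

```bash
python3 go.py .549 .1064 .099
```

```text
t 3.05 pos [0.5473 0.1065 0.2022] w 0.0468 F [-0.1  0.2  0.6]
dp now-axes [-0.01  -0.001  0.246] dp after turn [-0.009 -0.001  0.246] rot [-0.    -0.039  0.02 ]
```

Call:
servo_tool:
  moves:
    - {"dp":[-0.005,0,0.06],"delta_rot":[0,-0.02,0],"fingers":0.55}
    - {"dp":[0,0,0.06],"delta_rot":[0,0,0],"fingers":0.55}
    - {"dp":[0,0,0.06],"delta_rot":[0,0,0],"fingers":0.55}
    - {"dp":[0,0,0.05],"delta_rot":[0,0,0],"fingers":0.55}
    - {"dp":[0,0,0],"delta_rot":[0,0,0],"fingers":0.55}

```text
clock: 3.55
position: [0.5486, 0.1061, 0.156]
ee_rot: [-0.001, -0.012, 1.0, -0.0]
contact_force: [-0.3, -0.2, 0.0]
width: 0.0467
gripper_force: 0.0
```

```bash
python3 go.py .549 .1064 .099
```

```text
t 3.55 pos [0.5486 0.1061 0.156 ] w 0.0467 F [-0.3 -0.2  0. ]
dp now-axes [-0.002  0.001  0.016] dp after turn [-0.002  0.001  0.016] rot [-0.001 -0.016  0.014]
```

Now down the last 3 mm, close, and lift slightly.

Call:
servo_tool:
  moves:
    - {"dp":[0,0,0.012],"delta_rot":[0,0,0],"fingers":0.55}
    - {"dp":[0,0,0],"delta_rot":[0,0,0],"fingers":0.3}
    - {"dp":[0,0,0],"delta_rot":[0,0,0],"fingers":0.1}
    - {"dp":[0,0,0],"delta_rot":[0,0,0],"fingers":0.1}
    - {"dp":[0,0,0],"delta_rot":[0,0,0],"fingers":0.1}
  force: 80

```text
clock: 4.05
position: [0.55, 0.1063, 0.1563]
ee_rot: [0.002, -0.012, 1.0, 0.0]
contact_force: [-0.3, 0.1, 4.3]
width: 0.017
gripper_force: 78.3
```

Call:
servo_tool:
  moves:
    - {"dp":[0,0,0],"delta_rot":[0,0,0],"fingers":0.05}
    - {"dp":[0,0,-0.02],"delta_rot":[0,0,0],"fingers":0.05}
    - {"dp":[0,0,-0.05],"delta_rot":[0,0,0],"fingers":0.05}
    - {"dp":[0,0,-0.05],"delta_rot":[0,0,0],"fingers":0.05}
    - {"dp":[0,0,-0.05],"delta_rot":[0,0,0],"fingers":0.05}

```text
clock: 4.55
position: [0.5496, 0.1062, 0.1902]
ee_rot: [0.001, -0.012, 1.0, 0.0]
contact_force: [0.6, 0.3, -2.9]
width: 0.0169
gripper_force: 78.3
```

```bash
python3 - <<'E'
from h import *
s=readout.get_state();p,d=imaging.get_image("wrist");cv2.imwrite("pics/w2.png",p[:,:,::-1])
W=world("wrist",d,s);X,Y,Z=np.moveaxis(W,-1,0)
m=(d>0)&(Z>.105)&(Z<.15)&(X>.46)&(X<.64)&(Y>.08)&(Y<.13)
P=W[m];Q=P[P[:,0]>.60];print(s["width"],Q.mean(0),np.percentile(Q[:,2],[5,50,95]),P.min(0),P.max(0))
p,d=imaging.get_image("side");W=world("side",d);X,Y,Z=np.moveaxis(W,-1,0)
for a,b in((.475,.492),(.606,.624)):
    Q=W[(d>0)&(Z>.11)&(Z<.16)&(X>a)&(X<b)&(Y>.08)&(Y<.13)];print(a,len(Q),np.percentile(Q[:,2],[5,50,98]) if len(Q) else "")
E
```

```text
0.016903621180635067 [0.60341314 0.10650308 0.12248189] [0.11138552 0.12294502 0.13248437] [0.47479904 0.08296447 0.10884475] [0.60602466 0.12724223 0.14999739]
0.475 260 [0.11493115 0.13462698 0.14024483]
0.606 107 [0.11404329 0.1293581  0.14064972]
```

View pics/w2.png

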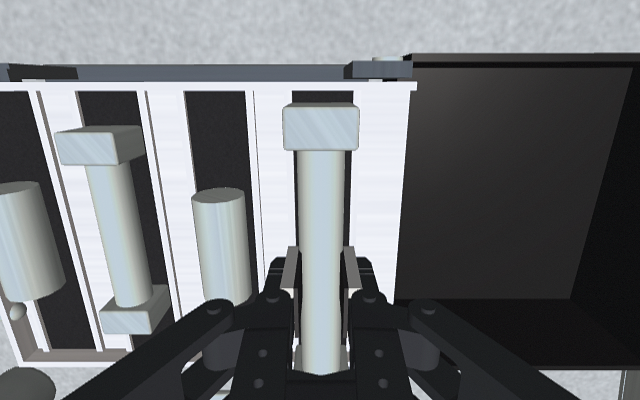

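The wrist view shows the long shaft held level between the pads (u≈320), with its block tops 50 mm below the TCP, and the other three pieces undisturbed. I'll lift it and carry it to the pan.

Call:
servo_tool:
  moves:
    - {"dp":[0,0,-0.07],"delta_rot":[0,0,0],"fingers":0.05}
    - {"dp":[0,0,-0.1],"delta_rot":[0,0,0],"fingers":0.05}
    - {"dp":[0,0,-0.1],"delta_rot":[0,0,0],"fingers":0.05}
    - {"dp":[0.01,-0.05,-0.06],"delta_rot":[0,0,0],"fingers":0.05}
    - {"dp":[0.01,-0.1,-0.02],"delta_rot":[0,0,0],"fingers":0.05}

```text
clock: 5.15
position: [0.5465, 0.0763, 0.261]
ee_rot: [0.002, -0.013, 1.0, 0.0]
contact_force: [0.7, -0.7, -2.4]
width: 0.017
gripper_force: 78.5
```

Call:
servo_tool:
  moves:
    - {"dp":[0.01,-0.16,0],"delta_rot":[0,0,0],"fingers":0.05}
    - {"dp":[0.01,-0.18,0],"delta_rot":[0,0,0],"fingers":0.05}
    - {"dp":[0.01,-0.18,0],"delta_rot":[0,0,0],"fingers":0.05}
    - {"dp":[0.01,-0.18,0],"delta_rot":[0,0,0],"fingers":0.05}
    - {"dp":[0.01,-0.18,0],"delta_rot":[0,0,0],"fingers":0.05}

```text
clock: 5.65
position: [0.5396, -0.102, 0.2592]
ee_rot: [0.001, -0.012, 1.0, -0.0]
contact_force: [0.8, 0.2, -2.9]
width: 0.017
gripper_force: 78.5
```

Call:
servo_tool:
  moves:
    - {"dp":[0.01,-0.18,0],"delta_rot":[0,0,0],"fingers":0.05}
    - {"dp":[0.01,-0.18,0],"delta_rot":[0,0,0],"fingers":0.05}
    - {"dp":[0.01,-0.18,0],"delta_rot":[0,0,0],"fingers":0.05}
    - {"dp":[0.01,-0.18,0],"delta_rot":[0,0,0],"fingers":0.05}
    - {"dp":[0.01,-0.18,0],"delta_rot":[0,0,0],"fingers":0.05}

```text
clock: 6.15
position: [0.5337, -0.2822, 0.259]
ee_rot: [0.0, -0.012, 1.0, 0.0]
contact_force: [0.7, 1.3, -2.9]
width: 0.0168
gripper_force: 78.5
```

Call:
servo_tool:
  moves:
    - {"dp":[0.01,-0.18,0],"delta_rot":[0,0,0],"fingers":0.05}
    - {"dp":[0,-0.13,0],"delta_rot":[0,0,0],"fingers":0.05}
    - {"dp":[0,-0.06,0],"delta_rot":[0,0,0],"fingers":0.05}
    - {"dp":[0,0,0],"delta_rot":[0,0,0],"fingers":0.05}
    - {"dp":[0,0,0],"delta_rot":[0,0,0],"fingers":0.05}

```text
clock: 6.65
position: [0.5341, -0.3532, 0.259]
ee_rot: [0.001, -0.012, 1.0, 0.001]
contact_force: [-0.3, 0.9, -4.6]
width: 0.0166
gripper_force: 78.6
```

```bash
python3 go.py .541 -.4 .0285
```

```text
t 6.65 pos [ 0.5341 -0.3532  0.259 ] w 0.0166 F [-0.3  0.9 -4.6]
dp now-axes [-0.028 -0.237  0.883] dp after turn [-0.029 -0.235  0.883] rot [0.022 0.011 0.014]
```

Call:
servo_tool:
  moves:
    - {"dp":[-0.01,-0.09,0],"delta_rot":[0,0,0],"fingers":0.05}
    - {"dp":[-0.01,-0.1,0.05],"delta_rot":[0,0,0],"fingers":0.05}
    - {"dp":[-0.01,-0.05,0.1],"delta_rot":[0,0,0],"fingers":0.05}
    - {"dp":[0,0,0.12],"delta_rot":[0,0,0],"fingers":0.05}
    - {"dp":[0,0,0.12],"delta_rot":[0,0,0],"fingers":0.05}

```text
clock: 7.15
position: [0.5422, -0.4034, 0.1799]
ee_rot: [0.001, -0.012, 1.0, -0.0]
contact_force: [0.3, 0.2, -2.9]
width: 0.0168
gripper_force: 78.7
```

Call:
servo_tool:
  moves:
    - {"dp":[0,0,0.12],"delta_rot":[0,0,0],"fingers":0.05}
    - {"dp":[0,0,0.1],"delta_rot":[0,0,0],"fingers":0.05}
    - {"dp":[0,0,0.06],"delta_rot":[0,0,0],"fingers":0.05}
    - {"dp":[0,0,0],"delta_rot":[0,0,0],"fingers":0.05}
    - {"dp":[0,0,0],"delta_rot":[0,0,0],"fingers":0.05}

```text
clock: 7.65
position: [0.5425, -0.4027, 0.1256]
ee_rot: [0.001, -0.012, 1.0, -0.0]
contact_force: [0.2, 0.6, -3.3]
width: 0.0167
gripper_force: 78.7
```

```bash
python3 go.py .541 -.4 .0285; python3 - <<'E'
from h import *
s=readout.get_state();p,d=imaging.get_image("side");W=world("side",d);X,Y,Z=np.moveaxis(W,-1,0)
cv2.imwrite("pics/s2.png",p[:,:,::-1][100:250,300:520].repeat(3,0).repeat(3,1))
p,d=imaging.get_image("wrist");cv2.imwrite("pics/w3.png",p[:,:,::-1])
W=world("wrist",d,s);X,Y,Z=np.moveaxis(W,-1,0)
m=(d>0)&(Z>.048)&(Z<.1)&(X>.575)&(X<.63)&(Y>-.43)&(Y<-.37);P=W[m]
print(P.min(0),P.max(0),P.mean(0),np.percentile(P[:,2],95))
E
```

```text
t 7.65 pos [ 0.5425 -0.4027  0.1256] w 0.0167 F [ 0.2  0.6 -3.3]
dp now-axes [0.008 0.014 0.216] dp after turn [0.007 0.013 0.216] rot [-0.006  0.026  0.017]
[ 0.57500632 -0.41617174  0.04802709] [ 0.59878319 -0.38828468  0.0696676 ] [ 0.58717564 -0.40249114  0.06447974] 0.0687270419392324
```

View pics/w3.png

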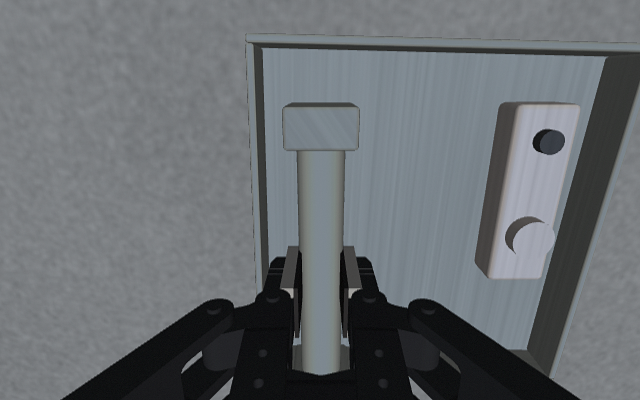

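The wrist view shows the long shaft (block at 320,125) over the empty left part of the pan. The cover is well clear at (525,190). I'll lower it.

Call:
servo_tool:
  moves:
    - {"dp":[0.004,0.014,0.06],"delta_rot":[0,0,0],"fingers":0.05}
    - {"dp":[0,0,0.06],"delta_rot":[0,0,0],"fingers":0.05}
    - {"dp":[0,0,0.05],"delta_rot":[0,0,0],"fingers":0.05}
    - {"dp":[0,0,0.02],"delta_rot":[0,0,0],"fingers":0.05}
    - {"dp":[0,0,0],"delta_rot":[0,0,0],"fingers":0.05}

```text
clock: 8.25
position: [0.5409, -0.399, 0.0864]
ee_rot: [0.0, -0.012, 1.0, 0.001]
contact_force: [0.6, -0.2, -2.9]
width: 0.0169
gripper_force: 78.8
```

Call:
servo_tool:
  moves:
    - {"dp":[0,0,0.008],"delta_rot":[0,0,0],"fingers":0.05}
    - {"dp":[0,0,0],"delta_rot":[0,0,0],"fingers":0.05}
    - {"dp":[0,0,0],"delta_rot":[0,0,0],"fingers":0.05}

```text
clock: 8.55
position: [0.5414, -0.3994, 0.0861]
ee_rot: [0.001, -0.012, 1.0, -0.0]
contact_force: [-1.7, 0.8, -2.4]
width: 0.0167
gripper_force: 78.7
```

```bash
python3 go.py .541 -.4 .0285
```

```text
t 8.55 pos [ 0.5414 -0.3994  0.0861] w 0.0167 F [-1.7  0.8 -2.4]
dp now-axes [ 0.002 -0.003  0.018] dp after turn [ 0.002 -0.003  0.018] rot [-0.003  0.024  0.015]
```

Call:
servo_tool:
  moves:
    - {"dp":[0,0,0.01],"delta_rot":[0,0,0],"fingers":0.05}
    - {"dp":[0,0,0],"delta_rot":[0,0,0],"fingers":0.05}

```text
clock: 8.75
position: [0.5415, -0.3996, 0.0853]
ee_rot: [0.002, -0.012, 1.0, -0.0]
contact_force: [-0.4, -0.4, 4.0]
width: 0.0167
gripper_force: 79.5
```

Call:
servo_tool:
  moves:
    - {"dp":[0,0,0.008],"delta_rot":[0,0,0],"fingers":0.05}
    - {"dp":[0,0,0],"delta_rot":[0,0,0],"fingers":0.05}

```text
clock: 8.95
position: [0.5415, -0.3996, 0.0853]
ee_rot: [0.002, -0.012, 1.0, -0.001]
contact_force: [-3.3, 2.8, 12.4]
width: 0.0169
gripper_force: 80.4
```

Call:
servo_tool:
  moves:
    - {"dp":[0,0,-0.01],"delta_rot":[0,0,0],"fingers":0.05}
    - {"dp":[0,0,0],"delta_rot":[0,0,0],"fingers":0.25}
    - {"dp":[0,0,0],"delta_rot":[0,0,0],"fingers":0.38}
    - {"dp":[0,0,0],"delta_rot":[0,0,0],"fingers":0.38}

```text
clock: 9.35
position: [0.5414, -0.3994, 0.084]
ee_rot: [0.001, -0.012, 1.0, -0.0]
contact_force: [-0.2, 0.0, 0.4]
width: 0.0327
gripper_force: 0.0
```

Call:
servo_tool:
  moves:
    - {"dp":[0,0,-0.02],"delta_rot":[0,0,0],"fingers":0.38}
    - {"dp":[0,0,-0.08],"delta_rot":[0,0,0],"fingers":0.38}
    - {"dp":[0,0,-0.15],"delta_rot":[0,0,0],"fingers":0.38}
    - {"dp":[0,0,-0.15],"delta_rot":[0,0,0],"fingers":0.38}
    - {"dp":[0,0,-0.1],"delta_rot":[0,0,0],"fingers":0.45}

```text
clock: 9.85
position: [0.5417, -0.3999, 0.1867]
ee_rot: [0.002, -0.012, 1.0, -0.001]
contact_force: [0.8, -0.0, 0.6]
width: 0.0386
gripper_force: 0.0
```

```bash
python3 go.py .5498 -.005 .2; python3 - <<'E'
from h import *
s=readout.get_state()
p,d=imaging.get_image("wrist")
W=world("wrist",d,s);X,Y,Z=np.moveaxis(W,-1,0)
m=(d>0)&(Z>.015)&(Z<.06)&(X>.455)&(X<.63)&(Y>-.43)&(Y<-.36);P=W[m]
r=cv2.minAreaRect((P[:,:2]*1000).astype(np.float32));print(r,np.percentile(P[:,2],[50,95,99]))
E
```

```text
t 9.85 pos [ 0.5417 -0.3999  0.1867] w 0.0386 F [ 0.8 -0.   0.6]
dp now-axes [-0.09   1.972 -0.34 ] dp after turn [-0.085  1.973 -0.336] rot [-0.02   0.042  0.016]
((539.14013671875, -400.6481018066406), (144.42906188964844, 27.950511932373047), 1.4699734449386597) [0.02773249 0.03282592 0.03347355]
```

Call:
servo_tool:
  moves:
    - {"dp":[0,0,-0.15],"delta_rot":[0,0,0.02],"fingers":0.55}
    - {"dp":[0,0.08,-0.15],"delta_rot":[0,0,0],"fingers":0.55}
    - {"dp":[-0.01,0.16,-0.04],"delta_rot":[0,0,0],"fingers":0.55}
    - {"dp":[-0.01,0.2,0],"delta_rot":[0,0,0],"fingers":0.55}
    - {"dp":[-0.01,0.2,0],"delta_rot":[0,0,0],"fingers":0.55}

```text
clock: 10.4
position: [0.544, -0.2703, 0.2523]
ee_rot: [0.001, -0.011, 1.0, -0.0]
contact_force: [0.6, 0.1, -0.7]
width: 0.0471
gripper_force: 0.0
```

Call:
servo_tool:
  moves:
    - {"dp":[-0.01,0.2,0],"delta_rot":[0,0,0],"fingers":0.55}
    - {"dp":[-0.01,0.2,0],"delta_rot":[0,0,0],"fingers":0.55}
    - {"dp":[-0.01,0.2,0],"delta_rot":[0,0,0],"fingers":0.55}
    - {"dp":[-0.01,0.2,0],"delta_rot":[0,0,0],"fingers":0.55}
    - {"dp":[-0.01,0.2,0],"delta_rot":[0,0,0],"fingers":0.55}

```text
clock: 10.9
position: [0.5493, -0.0694, 0.2519]
ee_rot: [0.001, -0.011, 1.0, 0.0]
contact_force: [0.5, 0.4, 0.6]
width: 0.0468
gripper_force: 0.0
```

Call:
servo_tool:
  moves:
    - {"dp":[0,0.18,0],"delta_rot":[0,0,0],"fingers":0.55}
    - {"dp":[0,0.1,0],"delta_rot":[0,0,0],"fingers":0.55}
    - {"dp":[0,0,0],"delta_rot":[0,0,0],"fingers":0.55}
    - {"dp":[0,0,0],"delta_rot":[0,0,0],"fingers":0.55}

```text
clock: 11.3
position: [0.5484, -0.0151, 0.252]
ee_rot: [0.001, -0.012, 1.0, -0.0]
contact_force: [-0.1, -0.2, -0.3]
width: 0.0471
gripper_force: 0.0
```

```bash
python3 go.py .5498 -.005 .1
```

```text
t 11.3 pos [ 0.5484 -0.0151  0.252 ] w 0.0471 F [-0.1 -0.2 -0.3]
dp now-axes [-0.008  0.051  0.491] dp after turn [-0.008  0.05   0.491] rot [-0.007  0.018  0.008]
```

Call:
servo_tool:
  moves:
    - {"dp":[-0.005,0.05,0],"delta_rot":[0,0.01,0],"fingers":0.48}
    - {"dp":[0,0,0.06],"delta_rot":[0,0,0],"fingers":0.48}
    - {"dp":[0,0,0.1],"delta_rot":[0,0,0],"fingers":0.48}
    - {"dp":[0,0,0.06],"delta_rot":[0,0,0],"fingers":0.48}
    - {"dp":[0,0,0],"delta_rot":[0,0,0],"fingers":0.48}

```text
clock: 11.8
position: [0.5478, -0.0054, 0.2058]
ee_rot: [-0.002, -0.011, 1.0, 0.0]
contact_force: [-0.2, 0.2, -0.5]
width: 0.0408
gripper_force: 0.0
```

```bash
python3 go.py .5498 -.005 .1
```

```text
t 11.8 pos [ 0.5478 -0.0054  0.2058] w 0.0408 F [-0.2  0.2 -0.5]
dp now-axes [-0.011  0.002  0.259] dp after turn [-0.01   0.002  0.259] rot [ 0.008 -0.041 -0.012]
```

Call:
servo_tool:
  moves:
    - {"dp":[-0.005,0,0.06],"delta_rot":[0,-0.02,0],"fingers":0.48}
    - {"dp":[0,0,0.07],"delta_rot":[0,0,0],"fingers":0.48}
    - {"dp":[0,0,0.07],"delta_rot":[0,0,0],"fingers":0.48}
    - {"dp":[0,0,0.045],"delta_rot":[0,0,0],"fingers":0.48}
    - {"dp":[0,0,0],"delta_rot":[0,0,0],"fingers":0.48}

```text
clock: 12.3
position: [0.5498, -0.0051, 0.1581]
ee_rot: [0.0, -0.011, 1.0, 0.0]
contact_force: [-0.2, 0.2, 0.3]
width: 0.0412
gripper_force: 0.0
```

```bash
python3 go.py .5498 -.005 .1
```

```text
t 12.3 pos [ 0.5498 -0.0051  0.1581] w 0.0412 F [-0.2  0.2  0.3]
dp now-axes [-0.     0.     0.021] dp after turn [-0.     0.     0.021] rot [ 0.004  0.008 -0.007]
```

Call:
servo_tool:
  moves:
    - {"dp":[0,0,0.013],"delta_rot":[0,0,0],"fingers":0.48}
    - {"dp":[0,0,0],"delta_rot":[0,0,0],"fingers":0.3}
    - {"dp":[0,0,0],"delta_rot":[0,0,0],"fingers":0.1}
    - {"dp":[0,0,0],"delta_rot":[0,0,0],"fingers":0.1}
    - {"dp":[0,0,0],"delta_rot":[0,0,0],"fingers":0.05}

```text
clock: 12.8
position: [0.5507, -0.0049, 0.1576]
ee_rot: [0.002, -0.011, 1.0, 0.0]
contact_force: [-0.6, 0.4, 5.2]
width: 0.0167
gripper_force: 78.5
```

Call:
servo_tool:
  moves:
    - {"dp":[0,0,0],"delta_rot":[0,0,0],"fingers":0.05}
    - {"dp":[0,0,-0.03],"delta_rot":[0,0,0],"fingers":0.05}
    - {"dp":[0,0,-0.07],"delta_rot":[0,0,0],"fingers":0.05}
    - {"dp":[0,0,-0.1],"delta_rot":[0,0,0],"fingers":0.05}
    - {"dp":[0,0,-0.12],"delta_rot":[0,0,0],"fingers":0.05}

```text
clock: 13.3
position: [0.5489, -0.005, 0.2196]
ee_rot: [-0.001, -0.011, 1.0, 0.0]
contact_force: [-0.2, 0.2, -4.6]
width: 0.0165
gripper_force: 78.4
```

Call:
servo_tool:
  moves:
    - {"dp":[0,0,-0.12],"delta_rot":[0,0,0],"fingers":0.05}
    - {"dp":[0,0,-0.06],"delta_rot":[0,0,0],"fingers":0.05}
    - {"dp":[0,0,0],"delta_rot":[0,0,0],"fingers":0.05}
    - {"dp":[0,0,0],"delta_rot":[0,0,0],"fingers":0.05}

```text
clock: 13.7
position: [0.5493, -0.005, 0.2556]
ee_rot: [0.0, -0.011, 1.0, 0.0]
contact_force: [0.1, -0.1, -5.6]
width: 0.0168
gripper_force: 78.4
```

```bash
python3 go.py .541 -.346 .03; python3 - <<'E'
from h import *
s=readout.get_state();z0=s["position"][2]
p,d=imaging.get_image("side");W=world("side",d);X,Y,Z=np.moveaxis(W,-1,0)
for a,b in((.49,.51),(.59,.61)):
    Q=W[(d>0)&(Z>z0-.1)&(Z<z0-.04)&(X>a)&(X<b)&(Y>-.03)&(Y<.02)];print(a,len(Q),z0-np.percentile(Q[:,2],[5,50,98]) if len(Q) else "",Q[:,:2].mean(0))
E
```

```text
t 13.7 pos [ 0.5493 -0.005   0.2556] w 0.0168 F [ 0.1 -0.1 -5.6]
dp now-axes [ 0.08  -1.704  0.858] dp after turn [ 0.08  -1.704  0.858] rot [ 0.003  0.009 -0.005]
0.49 258 [0.07908153 0.06089335 0.05268772] [ 0.49685265 -0.00233105]
0.59 140 [0.07906445 0.06204705 0.05287025] [0.59719922 0.00575859]
```

Call:
servo_tool:
  moves:
    - {"dp":[0,-0.06,0],"delta_rot":[0,0,0],"fingers":0.05}
    - {"dp":[0.01,-0.12,0],"delta_rot":[0,0,0],"fingers":0.05}
    - {"dp":[0.01,-0.17,0],"delta_rot":[0,0,0],"fingers":0.05}
    - {"dp":[0.01,-0.17,0],"delta_rot":[0,0,0],"fingers":0.05}
    - {"dp":[0.01,-0.17,0],"delta_rot":[0,0,0],"fingers":0.05}

```text
clock: 14.25
position: [0.5445, -0.1451, 0.2555]
ee_rot: [0.001, -0.011, 1.0, 0.0]
contact_force: [-0.7, 0.6, -4.3]
width: 0.0164
gripper_force: 78.6
```

Call:
servo_tool:
  moves:
    - {"dp":[0.01,-0.17,0],"delta_rot":[0,0,0],"fingers":0.05}
    - {"dp":[0.01,-0.17,0],"delta_rot":[0,0,0],"fingers":0.05}
    - {"dp":[0.01,-0.17,0],"delta_rot":[0,0,0],"fingers":0.05}
    - {"dp":[0.01,-0.17,0],"delta_rot":[0,0,0],"fingers":0.05}
    - {"dp":[0,-0.17,0],"delta_rot":[0,0,0],"fingers":0.05}

```text
clock: 14.75
position: [0.5397, -0.3154, 0.2552]
ee_rot: [0.0, -0.011, 1.0, 0.001]
contact_force: [0.1, -0.2, -4.6]
width: 0.0169
gripper_force: 78.6
```

Call:
servo_tool:
  moves:
    - {"dp":[0,-0.12,0],"delta_rot":[0,0,0],"fingers":0.05}
    - {"dp":[0,-0.06,0],"delta_rot":[0,0,0],"fingers":0.05}
    - {"dp":[0,0,0.1],"delta_rot":[0,0,0],"fingers":0.05}
    - {"dp":[0,0,0.12],"delta_rot":[0,0,0],"fingers":0.05}
    - {"dp":[0,0,0.12],"delta_rot":[0,0,0],"fingers":0.05}

```text
clock: 15.25
position: [0.5414, -0.3491, 0.1872]
ee_rot: [0.001, -0.011, 1.0, 0.001]
contact_force: [-0.0, -0.1, -5.0]
width: 0.017
gripper_force: 78.8
```

Call:
servo_tool:
  moves:
    - {"dp":[0,0,0.12],"delta_rot":[0,0,0],"fingers":0.05}
    - {"dp":[0,0,0.07],"delta_rot":[0,0,0],"fingers":0.05}
    - {"dp":[0,0,0],"delta_rot":[0,0,0],"fingers":0.05}
    - {"dp":[0,0,0],"delta_rot":[0,0,0],"fingers":0.05}

```text
clock: 15.65
position: [0.5423, -0.3494, 0.1509]
ee_rot: [0.002, -0.011, 1.0, 0.0]
contact_force: [0.3, 0.2, -3.7]
width: 0.0167
gripper_force: 78.7
```

```bash
python3 go.py .541 -.346 .031; python3 - <<'E'
from h import *
p,d=imaging.get_image("wrist");cv2.imwrite("pics/w4.png",p[:,:,::-1])
E
```

```text
t 15.65 pos [ 0.5423 -0.3494  0.1509] w 0.0167 F [ 0.3  0.2 -3.7]
dp now-axes [0.007 0.017 0.33 ] dp after turn [0.006 0.017 0.33 ] rot [-0.     0.032 -0.003]
```

View pics/w4.png

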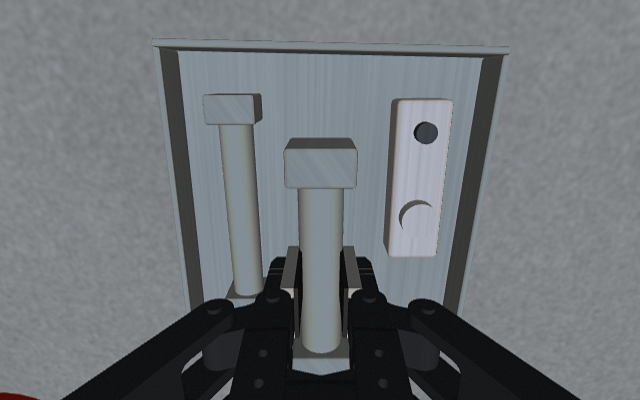

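The long shaft lies on the left (≈240,195) and the cover on the right (≈420,180), with the short shaft centred between them. I'll lower it.

Call:
servo_tool:
  moves:
    - {"dp":[0.004,0.015,0.07],"delta_rot":[0,0,0],"fingers":0.05}
    - {"dp":[0,0,0.08],"delta_rot":[0,0,0],"fingers":0.05}
    - {"dp":[0,0,0.08],"delta_rot":[0,0,0],"fingers":0.05}
    - {"dp":[0,0,0.05],"delta_rot":[0,0,0],"fingers":0.05}
    - {"dp":[0,0,0.02],"delta_rot":[0,0,0],"fingers":0.05}

```text
clock: 16.2
position: [0.5415, -0.3464, 0.0906]
ee_rot: [0.002, -0.011, 1.0, -0.0]
contact_force: [-0.2, 0.7, -3.8]
width: 0.0167
gripper_force: 78.7
```

Call:
servo_tool:
  moves:
    - {"dp":[0,0,0],"delta_rot":[0,0,0],"fingers":0.05}
    - {"dp":[0,0,0],"delta_rot":[0,0,0],"fingers":0.05}

```text
clock: 16.4
position: [0.5419, -0.3467, 0.0916]
ee_rot: [0.002, -0.011, 1.0, -0.001]
contact_force: [0.2, -0.4, -3.2]
width: 0.0165
gripper_force: 78.7
```

Call:
servo_tool:
  moves:
    - {"dp":[0,0,0.01],"delta_rot":[0,0,0],"fingers":0.05}
    - {"dp":[0,0,0],"delta_rot":[0,0,0],"fingers":0.05}

```text
clock: 16.6
position: [0.5415, -0.3464, 0.089]
ee_rot: [0.002, -0.011, 1.0, -0.0]
contact_force: [-0.3, 1.3, -4.2]
width: 0.0166
gripper_force: 78.7
```

Call:
servo_tool:
  moves:
    - {"dp":[0,0,0.01],"delta_rot":[0,0,0],"fingers":0.05}
    - {"dp":[0,0,0],"delta_rot":[0,0,0],"fingers":0.05}

```text
clock: 16.8
position: [0.5415, -0.3464, 0.0867]
ee_rot: [0.002, -0.011, 1.0, -0.0]
contact_force: [0.6, 0.6, -3.8]
width: 0.0166
gripper_force: 79.0
```

Call:
servo_tool:
  moves:
    - {"dp":[0,0,0.008],"delta_rot":[0,0,0],"fingers":0.05}
    - {"dp":[0,0,0],"delta_rot":[0,0,0],"fingers":0.05}

```text
clock: 17.0
position: [0.5414, -0.3464, 0.0866]
ee_rot: [0.002, -0.011, 1.0, -0.0]
contact_force: [-2.7, 1.6, 4.2]
width: 0.0165
gripper_force: 79.9
```

Call:
servo_tool:
  moves:
    - {"dp":[0,0,0],"delta_rot":[0,0,0],"fingers":0.15}
    - {"dp":[0,0,0],"delta_rot":[0,0,0],"fingers":0.36}
    - {"dp":[0,0,0],"delta_rot":[0,0,0],"fingers":0.36}
    - {"dp":[0,0,0],"delta_rot":[0,0,0],"fingers":0.36}

```text
clock: 17.4
position: [0.5416, -0.3465, 0.0852]
ee_rot: [0.002, -0.011, 1.0, -0.0]
contact_force: [0.4, -0.7, -0.9]
width: 0.0308
gripper_force: 0.0
```

Call:
servo_tool:
  moves:
    - {"dp":[0,0,-0.02],"delta_rot":[0,0,0],"fingers":0.36}
    - {"dp":[0,0,-0.08],"delta_rot":[0,0,0],"fingers":0.36}
    - {"dp":[0,0,-0.15],"delta_rot":[0,0,0],"fingers":0.36}
    - {"dp":[0,0,-0.15],"delta_rot":[0,0,0],"fingers":0.36}
    - {"dp":[0,0,-0.15],"delta_rot":[0,0,0],"fingers":0.45}

```text
clock: 17.9
position: [0.541, -0.3463, 0.1962]
ee_rot: [0.001, -0.011, 1.0, 0.0]
contact_force: [0.8, 0.1, -0.8]
width: 0.038
gripper_force: 0.0
```

```bash
python3 go.py .5615 -.137 .2; python3 - <<'E'
from h import *
s=readout.get_state()
p,d=imaging.get_image("wrist")
W=world("wrist",d,s);X,Y,Z=np.moveaxis(W,-1,0)
for a,b in((-.43,-.37),(-.37,-.32)):
    m=(d>0)&(Z>.015)&(Z<.06)&(X>.455)&(X<.63)&(Y>a)&(Y<b);P=W[m]
    r=cv2.minAreaRect((P[:,:2]*1000).astype(np.float32));print(r,np.percentile(P[:,2],[50,95,99]))
E
```

```text
t 17.9 pos [ 0.541  -0.3463  0.1962] w 0.038 F [ 0.8  0.1 -0.8]
dp now-axes [-0.127  1.044 -0.288] dp after turn [-0.126  1.044 -0.288] rot [ 0.001  0.03  -0.005]
((538.4448852539062, -400.4491271972656), (143.10638427734375, 28.188152313232422), 1.5169165134429932) [0.02749708 0.03276932 0.03346187]
((539.1624755859375, -347.5216369628906), (114.34894561767578, 27.92132568359375), 1.419091820716858) [0.02793955 0.03286275 0.03338214]
```

Call:
servo_tool:
  moves:
    - {"dp":[0,0.04,-0.15],"delta_rot":[0,0,0],"fingers":0.42}
    - {"dp":[-0.02,0.1,-0.13],"delta_rot":[0,0,0],"fingers":0.42}
    - {"dp":[-0.02,0.18,0],"delta_rot":[0,0,0],"fingers":0.42}
    - {"dp":[-0.02,0.2,0],"delta_rot":[0,0,0],"fingers":0.42}
    - {"dp":[-0.02,0.2,0],"delta_rot":[0,0,0],"fingers":0.42}

```text
clock: 18.45
position: [0.5537, -0.2009, 0.2515]
ee_rot: [0.002, -0.011, 1.0, -0.0]
contact_force: [0.4, 0.2, -0.5]
width: 0.0356
gripper_force: 0.0
```

Call:
servo_tool:
  moves:
    - {"dp":[-0.02,0.18,0],"delta_rot":[0,0,0],"fingers":0.42}
    - {"dp":[-0.02,0.12,0],"delta_rot":[0,0,0],"fingers":0.42}
    - {"dp":[0,0,0],"delta_rot":[0,0,0],"fingers":0.42}
    - {"dp":[0,0,0],"delta_rot":[0,0,0],"fingers":0.42}

```text
clock: 18.85
position: [0.5604, -0.1417, 0.2513]
ee_rot: [0.002, -0.012, 1.0, -0.0]
contact_force: [0.5, -0.0, 0.2]
width: 0.0362
gripper_force: 0.0
```

```bash
python3 go.py .5615 -.137 .08; python3 - <<'E'
from h import *
s=readout.get_state()
p,d=imaging.get_image("wrist")
W=world("wrist",d,s);X,Y,Z=np.moveaxis(W,-1,0)
m=(d>0)&(Z>.072)&(Z<.1)&(X>.5)&(X<.63)&(Y>-.16)&(Y<-.122);P=W[m];cv2.imwrite("pics/w5.png",p[:,:,::-1])
r=cv2.minAreaRect((P[:,:2]*1000).astype(np.float32));print(len(P),r,np.percentile(P[:,2],[50,95,99]))
m&=(X>.56)&(X<.6);P=W[m];print(np.percentile(P,[2,50,98],axis=0))
E
```

```text
t 18.85 pos [ 0.5604 -0.1417  0.2513] w 0.0362 F [ 0.5 -0.   0.2]
dp now-axes [-0.004  0.024  0.587] dp after turn [-0.006  0.023  0.587] rot [-0.009  0.034  0.01 ]
2643 ((560.122802734375, -132.03819274902344), (111.07881164550781, 22.290950775146484), 1.3338735103607178) [0.08526769 0.08679152 0.08736545]
[[ 0.56084781 -0.14288741  0.08164853]
 [ 0.57917073 -0.13725083  0.08525505]
 [ 0.59928258 -0.13158807  0.08711653]]
```

View pics/w5.png

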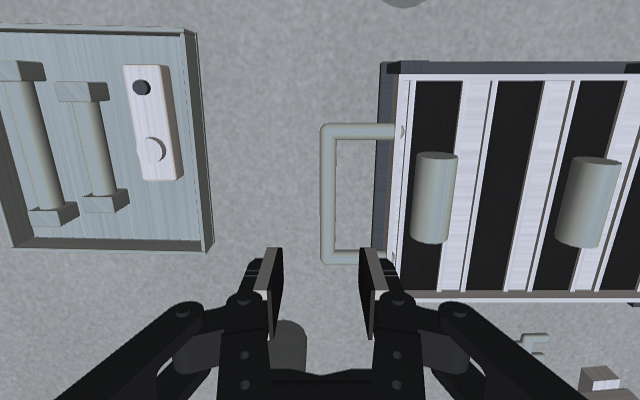

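The bar runs at u≈328 and the fingers straddle it. Both shafts lie flat in the pan at left, and both rollers are still in the tray. I'll go down to the bar.

Call:
servo_tool:
  moves:
    - {"dp":[0,0.022,0.05],"delta_rot":[0,0,0],"fingers":0.42}
    - {"dp":[0,0,0.12],"delta_rot":[0,0,0],"fingers":0.42}
    - {"dp":[0,0,0.15],"delta_rot":[0,0,0],"fingers":0.42}
    - {"dp":[0,0,0.15],"delta_rot":[0,0,0],"fingers":0.42}
    - {"dp":[0,0,0.05],"delta_rot":[0,0,0],"fingers":0.42}

```text
clock: 19.4
position: [0.5583, -0.1376, 0.1434]
ee_rot: [-0.002, -0.01, 1.0, 0.001]
contact_force: [0.1, 0.4, 1.4]
width: 0.0362
gripper_force: 0.0
```

Call:
servo_tool:
  moves:
    - {"dp":[0,0,0],"delta_rot":[0,0,0],"fingers":0.42}
    - {"dp":[0,0,0],"delta_rot":[0,0,0],"fingers":0.42}

```text
clock: 19.6
position: [0.5611, -0.1381, 0.1477]
ee_rot: [0.002, -0.011, 1.0, -0.0]
contact_force: [-0.3, -0.1, -0.1]
width: 0.0359
gripper_force: 0.0
```

```bash
python3 go.py .5615 -.1373 .081
```

```text
t 19.6 pos [ 0.5611 -0.1381  0.1477] w 0.0359 F [-0.3 -0.1 -0.1]
dp now-axes [-0.002  0.004  0.064] dp after turn [-0.002  0.004  0.064] rot [-0.004  0.042 -0.012]
```

Call:
servo_tool:
  moves:
    - {"dp":[0,0.003,0.04],"delta_rot":[0,0,0],"fingers":0.42}
    - {"dp":[0,0,0.02],"delta_rot":[0,0,0],"fingers":0.42}
    - {"dp":[0,0,0],"delta_rot":[0,0,0],"fingers":0.2}
    - {"dp":[0,0,0],"delta_rot":[0,0,0],"fingers":0}
    - {"dp":[0,0,0],"delta_rot":[0,0,0],"fingers":0}
  force: 50

```text
clock: 20.1
position: [0.5606, -0.1367, 0.1354]
ee_rot: [0.002, -0.011, 1.0, 0.0]
contact_force: [-0.5, 0.2, 0.3]
width: 0.0102
gripper_force: 48.6
```

Call:
servo_tool:
  moves:
    - {"dp":[0,0,0],"delta_rot":[0,0,0],"fingers":0}
    - {"dp":[0,0,0],"delta_rot":[0,0,0],"fingers":0}

```text
clock: 20.3
position: [0.5605, -0.1367, 0.1354]
ee_rot: [0.002, -0.011, 1.0, 0.0]
contact_force: [0.6, 0.4, 1.9]
width: 0.0101
gripper_force: 48.8
```

```bash
python3 - <<'E'
from go import go
import numpy as np
go(.5615,-.1373,.081)
th=np.array([0,.03,.09,.16,.23,.30,.37,.44,.51,.58,.65,.72,.79,.86,.92,.97,1.0])+.036
y=-1.39*np.cos(th);z=1.39*np.sin(th)
for a,b in zip(np.diff(y),-np.diff(z)):print(round(a,3),round(b,3))
E
```

```text
t 20.3 pos [ 0.5605 -0.1367  0.1354] w 0.0101 F [0.6 0.4 1.9]
dp now-axes [-0.005 -0.003  0.002] dp after turn [-0.005 -0.003  0.002] rot [ 0.001  0.032 -0.004]
0.002 -0.042
0.008 -0.083
0.016 -0.096
0.022 -0.095
0.029 -0.093
0.035 -0.091
0.042 -0.088
0.048 -0.085
0.053 -0.081
0.059 -0.077
0.064 -0.073
0.069 -0.068
0.074 -0.063
0.067 -0.05
0.058 -0.039
0.036 -0.022
```

Call:
servo_tool:
  moves:
    - {"dp":[0,0.002,-0.042],"delta_rot":[0,0,0],"fingers":0}
    - {"dp":[0,0.008,-0.083],"delta_rot":[0,0,0],"fingers":0}
    - {"dp":[0,0.016,-0.096],"delta_rot":[0,0,0],"fingers":0}
    - {"dp":[0,0.022,-0.095],"delta_rot":[0,0,0],"fingers":0}
    - {"dp":[0,0.029,-0.093],"delta_rot":[0,0,0],"fingers":0}

```text
clock: 20.8
position: [0.5601, -0.1218, 0.2173]
ee_rot: [0.002, -0.011, 1.0, -0.0]
contact_force: [2.1, -0.7, -6.1]
width: 0.0103
gripper_force: 48.7
```

```bash
python3 - <<'E'
from go import go
import numpy as np
b=np.array([-.1373,.081])-[.1407,.07];print(b)
from h import *
s=readout.get_state();p=s["position"];print(s["contact_force"],s["width"],"rel hinge",p[1]-.1407,p[2]-.0545-.07,"theta",np.arctan2(p[2]-.1245,.1407-p[1])-.036,"r",np.hypot(p[2]-.1245,.1407-p[1]))
E
```

```text
[-0.278  0.011]
[ 2.06752057 -0.6963837  -6.05618254] 0.010344116105989159 rel hinge -0.26249208391354906 0.09275513149825754 theta 0.3036681416256687 r 0.2783982911882484
```

Tracking the arc well (radius 278 mm), so I'll continue.

Call:
servo_tool:
  moves:
    - {"dp":[0,0.035,-0.091],"delta_rot":[0,0,0],"fingers":0}
    - {"dp":[0,0.042,-0.088],"delta_rot":[0,0,0],"fingers":0}
    - {"dp":[0,0.048,-0.085],"delta_rot":[0,0,0],"fingers":0}
    - {"dp":[0,0.053,-0.081],"delta_rot":[0,0,0],"fingers":0}
    - {"dp":[0,0.059,-0.077],"delta_rot":[0,0,0],"fingers":0}

```text
clock: 21.3
position: [0.5589, -0.0757, 0.3023]
ee_rot: [0.002, -0.011, 1.0, -0.003]
contact_force: [1.2, -3.8, -2.8]
width: 0.0101
gripper_force: 48.8
```

Call:
servo_tool:
  moves:
    - {"dp":[0,0.064,-0.073],"delta_rot":[0,0,0],"fingers":0}
    - {"dp":[0,0.069,-0.068],"delta_rot":[0,0,0],"fingers":0}
    - {"dp":[0,0.074,-0.063],"delta_rot":[0,0,0],"fingers":0}
    - {"dp":[0,0.067,-0.05],"delta_rot":[0,0,0],"fingers":0}
    - {"dp":[0,0.058,-0.039],"delta_rot":[0,0,0],"fingers":0}

```text
clock: 21.8
position: [0.5572, -0.0107, 0.3631]
ee_rot: [0.003, -0.011, 1.0, -0.005]
contact_force: [-1.5, -12.4, 9.1]
width: 0.0102
gripper_force: 51.4
```

Call:
servo_tool:
  moves:
    - {"dp":[0,0.018,-0.011],"delta_rot":[0,0,0],"fingers":0}
    - {"dp":[0,0,0],"delta_rot":[0,0,0],"fingers":0}
    - {"dp":[0,0,0],"delta_rot":[0,0,0],"fingers":0}
    - {"dp":[0,0,0],"delta_rot":[0,0,0],"fingers":0}
    - {"dp":[0,0,0],"delta_rot":[0,0,0],"fingers":0}

```text
clock: 22.3
position: [0.5571, -0.0073, 0.3655]
ee_rot: [0.004, -0.011, 1.0, -0.004]
contact_force: [-2.2, -8.2, 9.2]
width: 0.0102
gripper_force: 51.2
```

```bash
python3 - <<'E'
from h import *
s=readout.get_state();p=s["position"];print(s["contact_force"],s["width"],"theta",np.arctan2(p[2]-.1245,.1407-p[1])-.036,"r",np.hypot(p[2]-.1245,.1407-p[1]))
p,d=imaging.get_image("side");cv2.imwrite("pics/s3.png",p[:,:,::-1])
E
```

```text
[-2.22466124 -8.24182587  9.23129461] 0.01019529802063428 theta 0.9840081321016825 r 0.2828679642303599
```

View pics/s3.png

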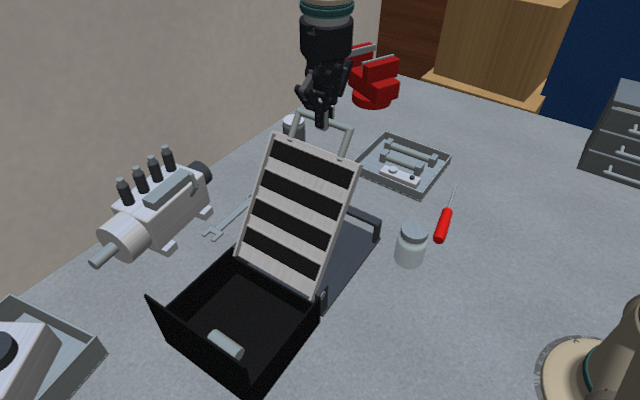

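The tray is empty, and one roller is visible in the bin at (225,345). The other may be hidden by a bin wall, so I'll check after lowering. I'll bring the tray down along the reverse arc.

Call:
servo_tool:
  moves:
    - {"dp":[0,-0.018,0.011],"delta_rot":[0,0,0],"fingers":0}
    - {"dp":[0,-0.058,0.039],"delta_rot":[0,0,0],"fingers":0}
    - {"dp":[0,-0.067,0.05],"delta_rot":[0,0,0],"fingers":0}
    - {"dp":[0,-0.074,0.063],"delta_rot":[0,0,0],"fingers":0}
    - {"dp":[0,-0.069,0.068],"delta_rot":[0,0,0],"fingers":0}

```text
clock: 22.85
position: [0.5585, -0.0634, 0.3177]
ee_rot: [0.003, -0.011, 1.0, -0.002]
contact_force: [0.8, -3.2, 2.5]
width: 0.0099
gripper_force: 51.8
```

Call:
servo_tool:
  moves:
    - {"dp":[0,-0.064,0.073],"delta_rot":[0,0,0],"fingers":0}
    - {"dp":[0,-0.059,0.077],"delta_rot":[0,0,0],"fingers":0}
    - {"dp":[0,-0.053,0.081],"delta_rot":[0,0,0],"fingers":0}
    - {"dp":[0,-0.048,0.085],"delta_rot":[0,0,0],"fingers":0}
    - {"dp":[0,-0.042,0.088],"delta_rot":[0,0,0],"fingers":0}

```text
clock: 23.35
position: [0.5599, -0.1155, 0.2354]
ee_rot: [0.002, -0.011, 1.0, -0.0]
contact_force: [1.1, -0.9, -0.9]
width: 0.0097
gripper_force: 52.9
```

Call:
servo_tool:
  moves:
    - {"dp":[0,-0.035,0.091],"delta_rot":[0,0,0],"fingers":0}
    - {"dp":[0,-0.029,0.093],"delta_rot":[0,0,0],"fingers":0}
    - {"dp":[0,-0.022,0.095],"delta_rot":[0,0,0],"fingers":0}
    - {"dp":[0,-0.012,0.07],"delta_rot":[0,0,0],"fingers":0}
    - {"dp":[0,0,0],"delta_rot":[0,0,0],"fingers":0}

```text
clock: 23.85
position: [0.5605, -0.1348, 0.1641]
ee_rot: [0.001, -0.011, 1.0, -0.0]
contact_force: [1.1, -1.2, -2.5]
width: 0.0103
gripper_force: 50.6
```

```bash
python3 go.py .5605 -.1367 .0814
```

```text
t 23.85 pos [ 0.5605 -0.1348  0.1641] w 0.0103 F [ 1.1 -1.2 -2.5]
dp now-axes [ 0.001 -0.01   0.144] dp after turn [ 0.    -0.01   0.144] rot [-0.002  0.023 -0.01 ]
```

Call:
servo_tool:
  moves:
    - {"dp":[0,-0.006,0.05],"delta_rot":[0,0,0],"fingers":0}
    - {"dp":[0,-0.003,0.05],"delta_rot":[0,0,0],"fingers":0}
    - {"dp":[0,-0.001,0.035],"delta_rot":[0,0,0],"fingers":0}
    - {"dp":[0,0,0],"delta_rot":[0,0,0],"fingers":0}
    - {"dp":[0,0,0],"delta_rot":[0,0,0],"fingers":0}

```text
clock: 24.35
position: [0.5606, -0.1366, 0.1394]
ee_rot: [0.002, -0.012, 1.0, -0.001]
contact_force: [-2.4, -3.1, 6.1]
width: 0.01
gripper_force: 52.5
```

```bash
python3 go.py .5605 -.1367 .0814
```

```text
t 24.35 pos [ 0.5606 -0.1366  0.1394] w 0.01 F [-2.4 -3.1  6.1]
dp now-axes [ 0.   -0.    0.02] dp after turn [ 0.   -0.    0.02] rot [-0.019  0.037  0.004]
```

Call:
servo_tool:
  moves:
    - {"dp":[0,0,0],"delta_rot":[0,0,0],"fingers":0.2}
    - {"dp":[0,0,0],"delta_rot":[0,0,0],"fingers":0.42}
    - {"dp":[0,0,0],"delta_rot":[0,0,0],"fingers":0.42}
    - {"dp":[0,0,-0.05],"delta_rot":[0,0,0],"fingers":0.42}
    - {"dp":[0,0,-0.15],"delta_rot":[0,0,0],"fingers":0.42}

```text
clock: 24.85
position: [0.5587, -0.1352, 0.1764]
ee_rot: [-0.002, -0.011, 1.0, 0.001]
contact_force: [0.0, -0.3, 0.1]
width: 0.0359
gripper_force: 0.0
```

Call:
servo_tool:
  moves:
    - {"dp":[0,0,-0.2],"delta_rot":[0,0,0],"fingers":0.42}
    - {"dp":[0,0,-0.2],"delta_rot":[0,0,0],"fingers":0.42}
    - {"dp":[0.15,0,-0.1],"delta_rot":[0,0,0],"fingers":0.42}
    - {"dp":[0.15,0,0],"delta_rot":[0,0,0],"fingers":0.42}
    - {"dp":[0,0,0],"delta_rot":[0,0,0],"fingers":0.42}

```text
clock: 25.35
position: [0.4969, -0.1367, 0.2797]
ee_rot: [0.001, -0.011, 1.0, 0.0]
contact_force: [-0.2, 0.2, -0.3]
width: 0.0358
gripper_force: 0.0
```

```bash
python3 - <<'E'
from h import *
print(readout.get_state()["position"],readout.get_state()["contact_force"])
a=imaging.get_image("top");p,d=a;W=world("top",d);X,Y,Z=np.moveaxis(W,-1,0)
m=(Z>.072)&(Z<.095)&(Y<-.13)&(Y>-.2)&(X>.58)&(X<.61);print("bar z top",np.percentile(W[m][:,2],95) if m.any() else None)
m=(np.abs(X-.56)<.08)&(Y>.16)&(Y<.34)&(Z>.012)&(Z<.06)
k,l,st,c=cv2.connectedComponentsWithStats(m.astype(np.uint8))
for i in range(1,k):
    if st[i,4]>40:P=W[l==i];print(c[i],P.mean(0),cv2.minAreaRect((P[:,:2]*1000).astype(np.float32)))
big=cv2.resize(p[130:280,130:530],None,fx=2,fy=2,interpolation=cv2.INTER_CUBIC);q,_=imaging.get_image("side")
cv2.imwrite("pics/end.png",np.vstack([big,cv2.resize(q[130:270,100:500],(800,280))])[:,:,::-1])
E
```

```text
[ 0.49688861 -0.13672212  0.27968699] [-0.1633809   0.15036371 -0.28578492]
bar z top None
[185.77992278 213.00579151] [0.55361255 0.30833254 0.03285968] ((560.9149780273438, 299.27105712890625), (159.3640594482422, 58.57313537597656), 1.6077063083648682)
```

View pics/end.png

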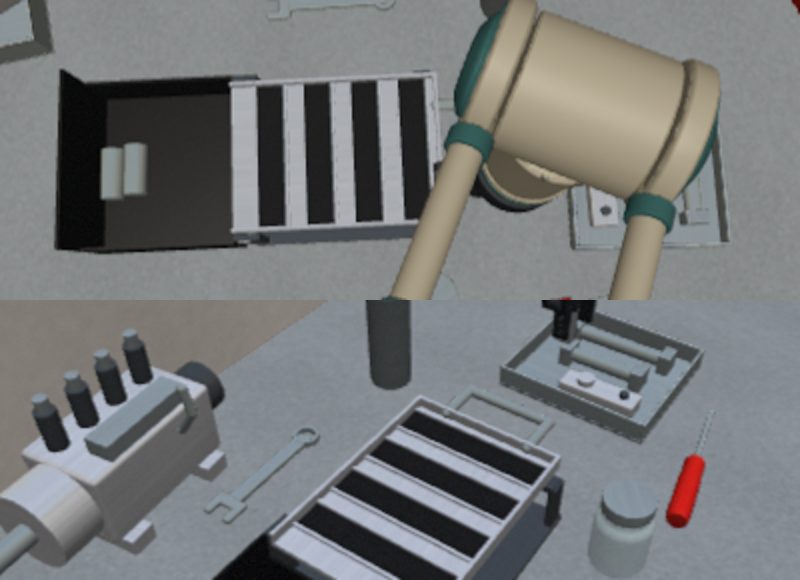

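Both rollers lie in the bin at (110,172) and (135,168). The tray is empty and level, both shafts are flat in the pan beside the cover, and the bystanders in view look unmoved. I'll let things settle, then hand in.

Call:
servo_tool:
  moves:
    - {"dp":[0,0,0],"delta_rot":[0,0,0],"fingers":0.42}
    - {"dp":[0,0,0],"delta_rot":[0,0,0],"fingers":0.42}
    - {"dp":[0,0,0],"delta_rot":[0,0,0],"fingers":0.42}
    - {"dp":[0,0,0],"delta_rot":[0,0,0],"fingers":0.42}
    - {"dp":[0,0,0],"delta_rot":[0,0,0],"fingers":0.42}

```text
clock: 25.95
position: [0.5003, -0.1374, 0.2778]
ee_rot: [0.001, -0.011, 1.0, 0.0]
contact_force: [0.2, -0.1, -0.5]
width: 0.0359
gripper_force: 0.0
```

```bash
python3 -c "
from rig import manip
print(manip.sign_off())"
```

```text
the job is handed in; nothing more can be done
None
```

The job is handed in at about 26 s of the 72 s allowed (the hand-in returned no verdict): both shafts lie flat in the pan beside the cover, both rollers are in the scrap bin, and the tray is back down to level.

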